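Close the bottles and tidy their lane

ROBOT

A 6-joint arm with a two-finger parallel gripper is mounted at the origin on a cart in front of the work surface, level with it; the furniture and walls round the work are solid. World frame = base frame: x ahead of the robot, y to its left, z up, the work surface at z = 0. Lengths are in m, angles in rad, forces in N, time in s.
With the tool pointing down it reaches from about 0.275 to 0.825 m from the base axis. Payload 4.9 kg.
Tool frame: the origin (TCP) lies midway between the tips of the shut fingers; the grasp point (between the pads) lies 19 mm behind it (grip_point_offset is the distance from the TCP to the grasp point, in m); z points along the fingers, y is the line along which they close (so a half turn about z gives the same grasp; the last joint's range is limited). The gripper opens to 85 mm and grips with 20 to 120 N. Pads are 22 mm wide; open, the fingers measure 114 mm over their backs; the gripper's body (76 mm by 85 mm) begins 54 mm behind the grasp point. The pads swing forward as they close: fully open they stand 13 mm farther back than shut.
Start: joints at [1.15, 0.326, -0.193, 1.052, 0, 1.437], TCP at [0.156, 0.528, 0.231] pointing down, gripper open.
Joint ranges: [-2.65, 2.65], [-0.97, 1.79], [-1.3, 1.35], [-1.93, 2.1], [-1.47, 1.37], [-3.14, 3.14]. Speed limits (rad/s): [2.57, 2.57, 3.14, 3.14, 3.14, 3.14].

INTERFACE

Orientations are given as a rotation vector (axis times angle).
In Python, from cell import * gives the robot as it stands. Calls block until the motion is done:
- movep(position, orientation): joint-space move of the TCP to a pose.
- move_l(position, velocity=0.15, rot=None, until_force=None): straight line of the TCP; rot=None keeps the orientation; velocity is the mean speed in m/s. With until_force (N) it stops when the force on the tool has changed by that much, and returns True; else False.
- set_joints(angles): joint-space move.
- let_go() and grab(newtons=None): open the fingers fully, or close them until they stop; newtons is the grip in N (None keeps the last).
- sleep(seconds).
- ik(position, orientation): joint angles nearest the present ones, or None.
- get_state(): the state.
- grab_frame(name): name is "side" or "top" or "wrist"; returns a dict with "img" (384x512x3 uint8, red, green, blue), "fx", "fy", "cx", "cy" (pixels), "k1" (the pictures are not rectified: a ray, as slopes to the right and down, at radius r is drawn at 1 + k1 r^2 times it, then the intrinsics apply), "cam_to_world" (4x4, takes a point from camera to world coordinates); the wrist camera has in their place "T_tool_cam" (4x4, takes a point from camera to tool coordinates, whose origin is the TCP and whose axes are the flange's). Camera axes: x right, y down, z forward; pixel columns grow to the right and rows downward; lengths in m; the calibration is good to about 2 mm. A picture is of the moment at which its call begins: read the wrist's pose just before it. There is no depth.
A pose or a line that the arm cannot do raises MotionError and nothing moves.
- sign_off(): hands the job in; it is judged then, once.
Trained networks look in the newest picture that a camera, given by its name, has taken for a name from the list of things; names that differ only in an ending like _2 or _b are one class to them, and where a whole thing is asked for, a point or a joint stands for the part that bears it (a point fixed in the world has none). Each returns a list of dicts, best first, with "score" (0 to 1); they miss things now and then, are a little off and sometimes report something else, mostly with a low value. They report only what shows in the picture. A call takes as long as a camera call.
- spot_in(camera, name): "centre" ([column, row] in pixels, amid what is visible of it).
- silhouettes(camera, name): "mask" (384x512 bool, what is visible of it) and "centre" ([column, row] in pixels, amid what is visible of it).
- tip_of(camera, name): "centre" ([column, row] in pixels: a listed point, or the origin of a listed thing).
The state is a dict: "clock": time; "q": joint angles; "joint_velocities": joint speeds; "tau": joint torques, N m; "position": TCP position; "eef_rot": TCP orientation; "contact_force": force on the tool from outside, world axes, zero at the start; "wrist_torque": the same for the moment, N m; "finger_gap": opening from 0.0 (shut) to 1.0 (fully open); "grasp_force": force on a finger pad.
Only numpy, scipy, OpenCV 4.12 (cv2) and the standard library are available. Lean on these libraries where they do the work, as an engineer would, in place of code of your own. Each camera call takes 0.05 s, during which the arm holds its last target. There are 200 camera calls.

TASK

One of the three capped sauce bottles in the wire lane has tipped against the lane's sliding pusher. Stand it upright in the lane, then press the caps of all three bottles fully home, and finally slide the pusher up until the three upright bottles stand tight together against the end stop. Don't knock a bottle over, and leave the other things on the worktop where they are.

Things in the scene. Friction and masses are not known exactly. Their poses are not given: they have to be found in the camera images.
- lane: fixed wire lane, 360 mm long along its own y, origin on the worktop at mid-width. White floor 76 mm wide, 6 mm thick, y = -150 to +210 mm; end stop at the -y end, 95 mm tall, inner face at y = -140 mm; +y end open. Side wires' inner faces at x = -31 and +31 mm, tops 45 mm above the worktop. A tight row of bottles has its centres at y = -112, -56 and 0 mm
- pusher (a joint): grey pusher sliding along the lane floor to the end stop; value = its travel from its far position, 0 to 0.095 m; starts at 0; about 0.078 when three bottles stand tight. 3 N of friction, stays where left. Front plate: front face at lane y = 106 mm minus the value, top edge 92 mm above the worktop, two side horns up to 111 mm
- pusher_tab (a point): middle of the top edge of the outer (+y) face of the pusher's rear push tab, an upright plate 50 mm wide, 8 mm thick, top 70 mm above the worktop, 60 mm behind the front plate and joined to it by a low foot. Push on its outer face towards the lane's -y; moving the whole row takes up to about 15 N
- bottle_a: white squeeze bottle, 56 mm in diameter up to 130 mm, 208 mm tall with its grey cap home, about 0.28 kg. Origin: centre of the underside, z along its axis to the cap. At the start it stands upright in the lane, nearest the end stop
- bottle_b: white squeeze bottle, 56 mm in diameter up to 130 mm, 208 mm tall with its grey cap home, about 0.28 kg. Origin: centre of the underside, z along its axis to the cap. At the start it stands upright in the lane, the middle one
- bottle_c: white squeeze bottle, 56 mm in diameter up to 130 mm, 208 mm tall with its grey cap home, about 0.28 kg. Origin: centre of the underside, z along its axis to the cap. Starts leaning to the lane's +y, about 30 degrees from upright, its side on the pusher's front plate, its base rim on the floor at lane y = 55 mm. Pushed at the cap to -y (under 2 N) it rocks up about that rim and drops upright by itself from about 15 degrees
- cap_a (a joint): how far this bottle's cap stands proud of fully home, in m (0 = home, rim seated on the bottle's collar; at most 0.020). The cap is captive and slides only along the bottle's axis; tight friction holds it wherever it is left, and about 7 N along the axis moves it
- cap_b (a joint): how far this bottle's cap stands proud of fully home, in m (0 = home, rim seated on the bottle's collar; at most 0.020). The cap is captive and slides only along the bottle's axis; tight friction holds it wherever it is left, and about 7 N along the axis moves it
- cap_c (a joint): how far this bottle's cap stands proud of fully home, in m (0 = home, rim seated on the bottle's collar; at most 0.020). The cap is captive and slides only along the bottle's axis; tight friction holds it wherever it is left, and about 7 N along the axis moves it
- cap_a_top (a point): centre of the flat round top (43 mm across) of the tall grey push-on cap (66 mm tall, 49 mm across at its rim) of bottle_a
- cap_b_top (a point): centre of the flat round top (43 mm across) of the tall grey push-on cap (66 mm tall, 49 mm across at its rim) of bottle_b
- cap_c_top (a point): centre of the flat round top (43 mm across) of the tall grey push-on cap (66 mm tall, 49 mm across at its rim) of bottle_c
- timer: small loose kitchen timer, 66x66x20 mm, a bystander in front of the lane
- tape: loose roll of masking tape, 103 mm across, 25 mm tall, a bystander behind the lane
- pad: loose spiral order pad, 148x109x13 mm, a bystander behind the lane
- spice: loose spice jar, 42 mm across, 96 mm tall, a bystander behind the lane near the end stop

How it is judged:
On the way, in this order (a step that is already met when the one before it is completed fails the run):
1. the tipped bottle stands upright in the lane (angle between bottle_c's own z axis and vertical below 0.07 rad and x of bottle_c in the frame of lane between -0.012 and 0.012 m and height (world z) of bottle_c below 0.012 m), for 0.2 s.
2. all three caps are pressed fully home with the bottles upright (value of joint each of cap_a, cap_b, cap_c below 0.002 m and angle between each of bottle_a, bottle_b, bottle_c's own z axis and vertical below 0.07 rad), for 0.2 s.
3. the pusher closes the row up against the end stop (value of joint pusher above 0.071 m), for 0.2 s.
At the end, for the whole second after the job is handed in: All three bottles stand at rest, upright within 4 degrees, on the lane floor between the side wires; every cap is within 2 mm of fully home; the pusher has been slid at least 71 mm from its far position, so that the row is tight against the end stop with less than about 7 mm of play in all (all of step 2 and x of bottle_a in the frame of lane between -0.012 and 0.012 m and height (world z) of each of bottle_a, bottle_b, bottle_c below 0.012 m and x of bottle_b in the frame of lane between -0.012 and 0.012 m and x of bottle_c in the frame of lane between -0.012 and 0.012 m and linear speed of each of bottle_a, bottle_b, bottle_c below 0.02 m/s and value of joint pusher above 0.071 m); the robot touches nothing.
It fails at once if a bottle falls over (angle between any of bottle_a, bottle_b, bottle_c's own z axis and vertical above 0.9 rad).
It fails at once if a bystander is shifted by more than 30 mm (distance of any of timer, tape, pad, spice from where it was at the start of the episode above 0.03 m).
It also fails if it takes over 58 s, if anything falls off the work surface, if the arm or the gripper's body presses on something with over 40 N, if the wrist force passes 120 N, or if a joint passes its speed limit or range.

## Working session

There is one attempt and no reset: what is moved stays moved. The work goes in short steps, each a Python script; the robot and the scene stay as the last script left them, time stands still between calls to the robot, and variables do not carry over. Pictures are saved under pics/ and viewed, at most 10 in all, crops included, and the job is handed in when it is done.

```bash
mkdir -p pics; ls
python3 - <<'E'
from cell import *
import cv2,numpy as np
s=get_state();print(s['clock'],s['position'],s['eef_rot'],s['contact_force'])
for c in ['side','top']:
    f=grab_frame(c);cv2.imwrite(f'pics/{c}0.png',cv2.cvtColor(f['img'],cv2.COLOR_RGB2BGR))
    print(c,f['fx'],f['fy'],f['cx'],f['cy'],f['k1'],np.round(f['cam_to_world'],4).tolist())
    for n in ['lane','pusher_tab','cap_a_top','bottle_a','spice','timer','tape','pad']:
        print(n,[(np.round(d['centre'],1).tolist(),round(d['score'],2)) for d in tip_of(c,n)])
E
```

```text
pics
0.0 [0.15530151 0.52700372 0.23048929] [-4.48864543e-01 -3.10883242e+00  2.65366389e-03] [-0.38632798 -0.17078436  0.73967086]
side 383.02396150514966 383.02396150514966 254.83210704661866 194.63934940188585 0.020995386692474423 [[-0.9961, -0.0586, 0.0665, 0.4947], [-0.0877, 0.5432, -0.835, 0.7062], [0.0128, -0.8376, -0.5462, 0.6257], [0.0, 0.0, 0.0, 1.0]]
lane [([266.4, 248.2], 0.92)]
pusher_tab [([267.1, 276.6], 0.65), ([269.2, 160.1], 0.41)]
cap_a_top [([268.1, 145.0], 0.53)]
bottle_a [([265.2, 253.1], 0.85)]
spice [([227.9, 205.5], 0.74)]
timer [([308.3, 237.9], 0.59)]
tape [([216.6, 277.6], 0.88)]
pad [([210.6, 235.1], 0.95)]
top 382.34557954027616 382.34557954027616 258.2679942965482 194.2823653224682 0.027114905122113526 [[-0.0198, -0.9741, 0.225, 0.3649], [-0.9998, 0.0201, -0.001, -0.0116], [-0.0035, -0.225, -0.9743, 1.0762], [0.0, 0.0, 0.0, 1.0]]
lane [([259.7, 225.4], 0.98)]
pusher_tab []
cap_a_top [([300.8, 210.7], 0.7)]
bottle_a [([249.1, 231.7], 0.95), ([274.8, 224.9], 0.75), ([293.9, 220.2], 0.57)]
spice [([315.5, 185.5], 0.83)]
timer [([274.1, 259.7], 0.92)]
tape [([216.5, 195.1], 0.78), ([299.8, 208.4], 0.48)]
pad [([270.1, 177.9], 0.65)]
```

View pics/side0.png

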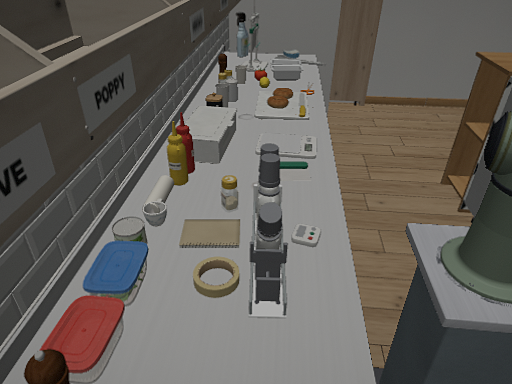

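View pics/top0.png

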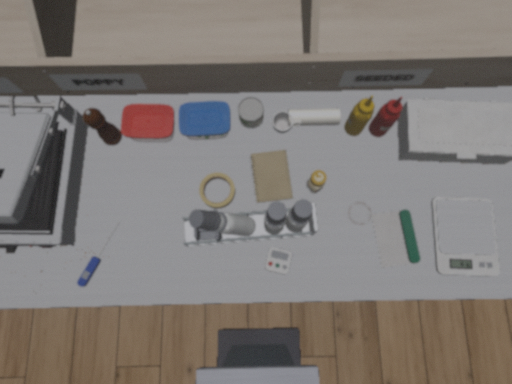

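Side view: the lane runs away from the camera, with the tipped bottle's cap at (270,220), the pusher at (268,250) and the white floor end at (267,310). In the top view the lane goes from (185,235) to (316,215), with upright caps at (277,213) and (301,210) and the tipped cap at (205,220).

```bash
cat > h.py <<'E'
from cell import *
import cv2,numpy as np
from scipy.spatial.transform import Rotation as R
def ray(f,px,T=None):
    T=f['cam_to_world'] if T is None else T
    K=np.array([[f['fx'],0,f['cx']],[0,f['fy'],f['cy']],[0,0,1.]])
    u=cv2.undistortPoints(np.array([[px]],float),K,np.array([f['k1'],0,0,0.]))[0,0]
    d=T[:3,:3]@np.array([u[0],u[1],1]);return np.array(T[:3,3]),d
def onz(f,px,z,T=None):
    o,d=ray(f,px,T);return o+d*(z-o[2])/d[2]
def wristT(f,s):
    T=np.eye(4);T[:3,:3]=R.from_rotvec(s['eef_rot']).as_matrix();T[:3,3]=s['position'];return T@f['T_tool_cam']
def proj(f,P,T=None):
    T=f['cam_to_world'] if T is None else T
    p=np.linalg.inv(T)@np.append(P,1);a=p[:2]/p[2];a=a*(1+f['k1']*(a@a))
    return [f['fx']*a[0]+f['cx'],f['fy']*a[1]+f['cy']]
def save(img,n,crop=None,k=1):
    if crop: img=img[crop[1]:crop[3],crop[0]:crop[2]]
    cv2.imwrite('pics/'+n,cv2.cvtColor(cv2.resize(img,None,fx=k,fy=k,interpolation=cv2.INTER_CUBIC),cv2.COLOR_RGB2BGR))
E
python3 - <<'E'
from h import *
f=grab_frame('side');F=grab_frame('top')
for n in ['lane','bottle_a','cap_a_top','pusher_tab']:
    for c,g in(('side',f),('top',F)):
        for d in tip_of(c,n):
            z={'lane':0,'bottle_a':.006,'cap_a_top':.215,'pusher_tab':.07}[n]
            print(n,c,np.round(onz(g,d['centre'],z),4)[:2],np.round(d['centre'],1),round(d['score'],2))
save(F['img'],'top1.png',(170,180,330,260),5)
save(f['img'],'side1.png',(210,130,330,330),3)
m=silhouettes('top','lane')
if m:
    ys,xs=np.nonzero(m[0]['mask']);r=cv2.minAreaRect(np.c_[xs,ys].astype(np.float32));print(r,[onz(F,p,.006)[:2].round(4) for p in cv2.boxPoints(r)])
E
```

```text
lane side [ 0.5285 -0.0133] [263.5 247.9] 0.86
lane side [ 0.6392 -0.1729] [228.4 208.1] 0.53
lane top [ 0.52   -0.0152] [259.8 226.4] 0.86
bottle_a side [0.5309 0.0107] [261.9 252.5] 0.59
bottle_a side [ 0.4255 -0.0479] [305.4 239.8] 0.21
bottle_a top [0.5156 0.0215] [246.8 227.9] 0.88
bottle_a top [ 0.5361 -0.1066] [292.  219.8] 0.79
bottle_a top [ 0.523  -0.0499] [272.1 224.8] 0.58
cap_a_top side [ 0.5302 -0.1384] [268.6 146.6] 0.77
cap_a_top top [ 0.5299 -0.1166] [304.  207.8] 0.91
pusher_tab side [0.507  0.1617] [269.2 280. ] 0.67
pusher_tab top [ 0.43   -0.0578] [276.9 256.6] 0.74
pusher_tab top [ 0.5126 -0.0548] [274.8 225.1] 0.65
pusher_tab top [0.5092 0.1545] [195.8 228. ] 0.6
((316.7500305175781, 181.75001525878906), (17.677669525146484, 22.62741470336914), 45.0) [array([ 0.6414, -0.1411]), array([ 0.6886, -0.1899]), array([ 0.6501, -0.2239]), array([ 0.6037, -0.1752])]
```

View pics/top1.png

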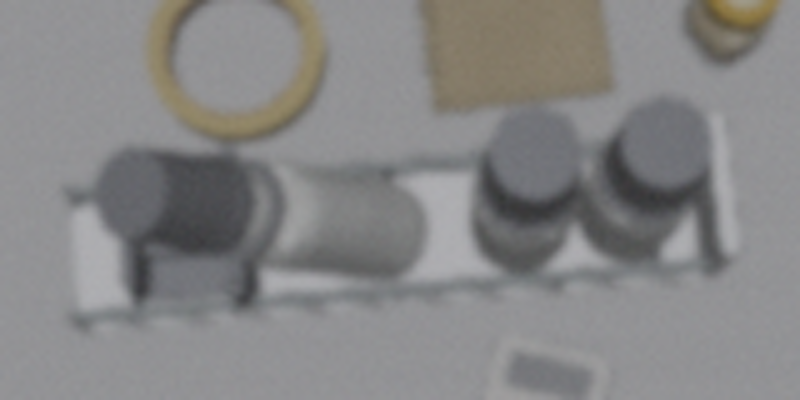

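View pics/side1.png

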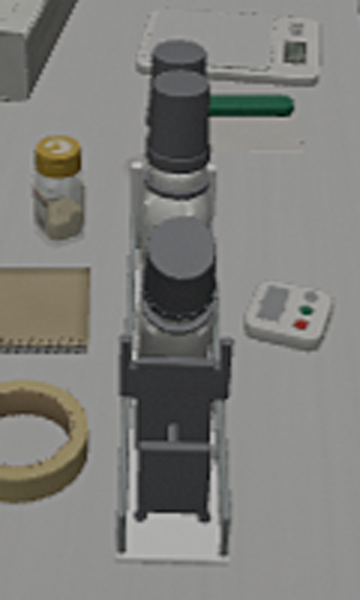

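Top crop: the near wire runs (78,320) to (715,268), the caps' centres are near (533,153) and (665,145), and the tipped cap's top is at (132,193). Side crop: the lane floor's open end has corners (117,560) and (228,560), and the tipped cap's top is at (182,248).

Run:
```python
from h import *
f=grab_frame('side');F=grab_frame('top')
t=lambda p:np.array(p)/5+[170,180]-.4
s=lambda p:np.array(p)/3+[210,130]-.33
P=lambda *a:print(a[0],np.round(a[1],4))
A=onz(F,t((78,320)),.045);B=onz(F,t((715,268)),.045);P('wire',A);P('',B);print('yaw',np.arctan2(-(B-A)[0]*-1*-1,(A-B)[1]), (A-B)[:2])
c1=onz(f,s((117,560)),.006);c2=onz(f,s((228,560)),.006);P('corner',c1);P('',c2);P('d',np.linalg.norm(c1-c2))
P('top far corner',onz(F,t((70,200)),.006));P('top near',onz(F,t((82,318)),.006))
def tri(a,b):
    (o1,d1),(o2,d2)=ray(f,s(a)),ray(F,t(b))
    x=np.linalg.lstsq(np.c_[d1,-d2],o2-o1,rcond=None)[0];p,q=o1+x[0]*d1,o2+x[1]*d2;return (p+q)/2,np.linalg.norm(p-q)
print('capA',tri((180,51),(665,145)));print('capB',tri((184,85),(533,153)));print('capC',tri((182,248),(132,193)))
```

```text
wire [0.4712 0.1863 0.045 ]
 [ 0.4922 -0.1572  0.045 ]
yaw -0.061021056557373485 [-0.020987    0.34350343]
corner [0.5435 0.2014 0.006 ]
 [0.4702 0.1941 0.006 ]
d 0.0737
top far corner [0.543  0.1999 0.006 ]
top near [0.4763 0.1916 0.006 ]
capA (array([ 0.52609708, -0.11182564,  0.2277936 ]), np.float64(0.0008686296267209871))
capB (array([ 0.52153939, -0.05196855,  0.22971536]), np.float64(0.0025600437097679637))
capC (array([0.51128855, 0.13089903, 0.2124508 ]), np.float64(4.232951238248897e-05))
```

```bash
cat >> h.py <<'E'
th=.062;O=np.array([.520,-.012]);X=np.array([np.cos(th),np.sin(th)]);Y=np.array([-X[1],X[0]])
def W(x,y,z): return np.append(O+x*X+y*Y,z)
DOWN=R.from_matrix(np.array([[Y[0],X[0],0],[Y[1],X[1],0],[0,0,-1.]])).as_rotvec()
def L(p): d=np.array(p)[:2]-O; return np.round([d@X,d@Y,p[2]],4)
E
python3 - <<'E'
from h import *
grab(40)
print(ik(W(0,.2,.3),DOWN),ik(W(0,-.1,.21),DOWN),ik(W(0,.1,.045),DOWN))
movep(W(0,.205,.28),DOWN);move_l(W(0,.205,.19))
print(move_l(W(0,.178,.19),.1,until_force=6))
print(move_l(W(0,.100,.19),.035,until_force=10),L(get_state()['position']),get_state()['contact_force'])
sleep(.3)
move_l(W(0,.12,.19));move_l(W(0,.12,.30),.25)
print(get_state()['clock'])
f=grab_frame('side');save(f['img'],'side2.png',(210,110,330,310),3)
F=grab_frame('top');save(F['img'],'top2.png',(170,180,330,260),5)
E
```

```text
[ 0.21761038  0.27407719 -0.08862108  1.20809806  0.          1.72640671] [-0.34661722  0.31930716 -0.25906989  0.99241928  0.          1.16217911] [ 0.02759076  0.47905596 -0.50294719  0.58879318  0.          1.53638708]
False
False [-0.      0.1001  0.19  ] [ 0.54815527 -0.21862173 -0.15228592]
8.8083
```

View pics/top2.png

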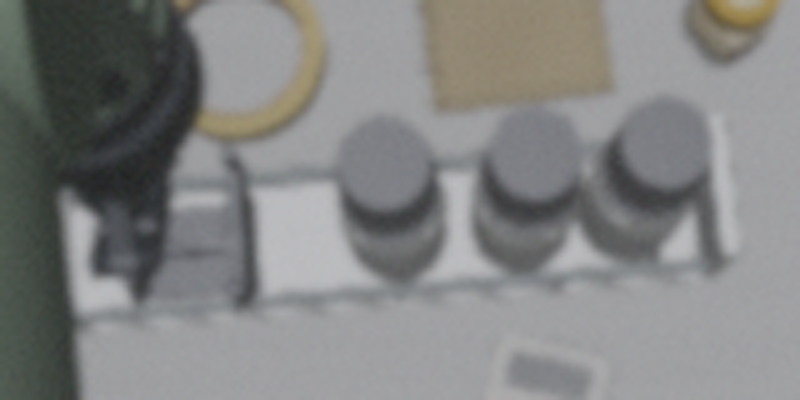

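The tipped bottle now stands upright. The cap tops in the crop are at about (386,165), (533,154) and (665,146). Next I press each cap.

Run:
```python
from h import *
F=grab_frame('top')
t=lambda p:np.array(p)/5+[170,180]-.4
for n,p in (('c',(386,165)),('b',(533,154)),('a',(665,146))):
    q=onz(F,t(p),.228);l=L(q);print(n,l)
    x=float(np.clip(l[0],-.005,.005))
    movep(W(x,l[1],.26),DOWN)
    r=move_l(W(x,l[1],.209),.04,until_force=22)
    s=get_state();print(r,L(s['position']),s['contact_force'].round(1))
    move_l(W(x,l[1],.27),.2)
movep(W(0,.12,.31),DOWN)
f=grab_frame('side');save(f['img'],'side3.png',(210,110,330,310),3)
print(get_state()['clock'])
```

```text
c [0.0006 0.0262 0.228 ]
True [0.0017 0.026  0.2141] [ 1.  -0.6  6.2]
b [ 2.00e-04 -4.02e-02  2.28e-01]
True [ 0.0013 -0.0404  0.2141] [ 1.2 -0.7  4.7]
a [-0.001  -0.0999  0.228 ]
True [-1.000e-04 -1.002e-01  2.141e-01] [ 0.8 -0.3  5.6]
15.6667
```

View pics/side3.png

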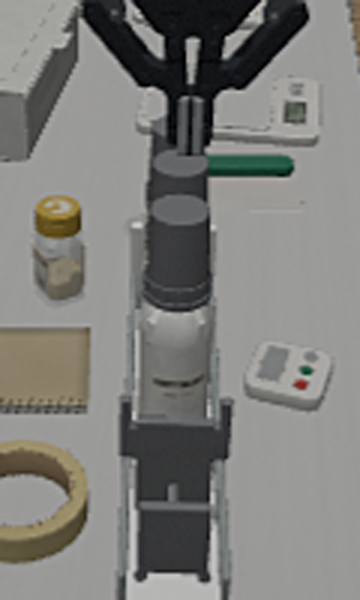

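All three presses stopped at z = 0.214, so the caps are home, and the bottles are upright. Now I push the tab.

Run:
```python
from h import *
movep(W(0,.215,.20),DOWN);move_l(W(0,.215,.042),.15)
r=move_l(W(0,.165,.042),.03,until_force=2)
y0=L(get_state()['position'])[1];print(r,y0,get_state()['contact_force'])
r=move_l(W(0,.14 if not r else y0-.02,.042),.03,until_force=20);print(r,L(get_state()['position']))
if not r:
    r=move_l(W(0,y0-.083,.042),.03,until_force=20)
    s=get_state();print(r,L(s['position']),s['contact_force'])
    f=grab_frame('side');save(f['img'],'side4.png',(210,110,330,310),3)
    F=grab_frame('top');save(F['img'],'top4.png',(170,180,330,260),5)
print(get_state()['clock'])
```

```text
True 0.1825 [-0.32754786  1.26024244 -1.37016305]
False [0.0004 0.162  0.0422]
True [1.000e-04 1.067e-01 4.200e-02] [ 1.34551252  1.48184325 -0.33494955]
21.325
```

View pics/top4.png

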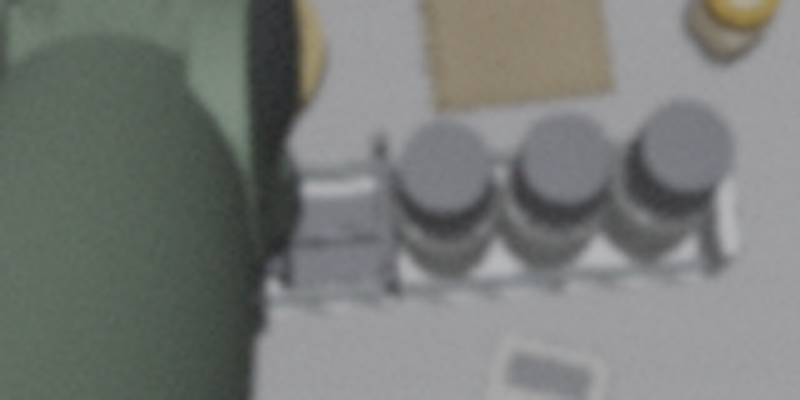

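The row now looks tight: cap tops at (444,165), (565,158) and (686,146), evenly about 121 px apart, and travel is about 76 mm. I'll nudge once more, retreat and check.

Run:
```python
from h import *
r=move_l(W(0,.0985,.042),.015,until_force=20);p=L(get_state()['position']);print(r,p)
move_l(W(0,.135,.042),.1);move_l(W(0,.135,.2),.2);movep(W(0,.26,.30),DOWN);sleep(.5)
F=grab_frame('top')
for d in tip_of('top','cap_a_top'): print(L(onz(F,d['centre'],.214)),d['score'])
f=grab_frame('side')
for n in('cap_a_top','pusher_tab'):
  for d in tip_of('side',n): print(n,L(onz(f,d['centre'],.214 if n[0]=='c' else .07)),d['score'])
save(F['img'],'top5.png',(170,180,330,260),5);print(get_state()['clock'])
```

```text
True [-1.000e-04  1.071e-01  4.180e-02]
[-0.0005 -0.1065  0.214 ] 0.83
pusher_tab [0.0025 0.0986 0.07  ] 0.94
24.5917
```

View pics/top5.png

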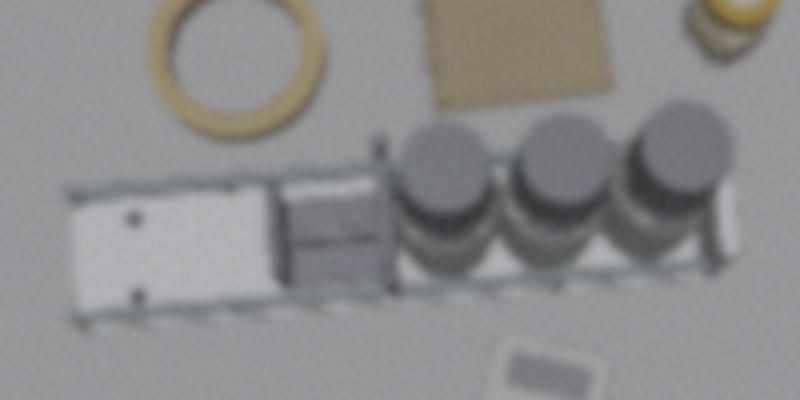

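```bash
python3 -c "
from cell import *
print(sign_off())"
```

```text
the job is handed in; nothing more can be done
None
```

I handed the job in at about 25 s: the tipped bottle is upright, all three caps stopped at their home height (z = 0.214 m), and the pusher has travelled about 76 mm with the row tight; `sign_off()` returned no verdict.

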